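# Hold the stub bin's heavy flap open with its lever

### The arm

A 6-joint arm with a two-finger parallel gripper is mounted at the origin on a cart in front of the work surface, level with it; the furniture and walls round the work are solid. World frame = base frame: x ahead of the robot, y to its left, z up, the work surface at z = 0. Lengths are in m, angles in rad, forces in N, time in s.
With the tool pointing down it reaches from about 0.375 to 0.975 m from the base axis. Payload 3.8 kg.
Tool frame: the origin (TCP) lies where the fingers leave the gripper's body, on its centre line; the fingertips stand 73 mm ahead of it and the grasp point (between the pads) lies 54 mm ahead of it; z points along the fingers, y is the line along which they close (so a half turn about z gives the same grasp; the last joint's range is limited). The gripper opens to 85 mm and grips with 20 to 120 N. Pads are 22 mm wide; open, the fingers measure 114 mm over their backs; the gripper's body (76 mm by 85 mm) begins 54 mm behind the grasp point. The pads swing forward as they close: fully open they stand 13 mm farther back than shut.
Start: joints at [1.15, 0.264, 1.604, -0, 1.274, -0.037], TCP at [0.253, 0.626, 0.304] pointing down, gripper open.
Joint ranges: [-2.63, 2.63], [-0.94, 2.18], [0.31, 2.57], [-1.31, 4.45], [0, 2.66], [-2.55, 2.55]. Speed limits (rad/s): [2.57, 2.57, 3.14, 3.14, 3.14, 3.14].

### API

Orientations are given as a rotation vector (axis times angle).
In Python, from workcell import read_state, viewer, bot gives the robot as it stands.
- The arm moves only by the tool jog_arm, never from a script. Its argument "increments" is a list that holds one entry, the list of rows, each a list of 7 numbers: the shift along the tool's x, y, z in units of 30 mm (1.0 is 30 mm), then the turn, a rotation vector about the tool's x, y, z in units of 6 degrees (1.0 is 6 degrees), then the opening, from -1 (shut) to 1 (fully open). A call has exactly 5 rows; each row shifts and turns the commanded pose from where the row before left it, along the tool's axes as they then stand; what a row does not reach is not made up. A row lasts 1/12 s, in which the tool goes at most 41.7 mm and 7.16 degrees, less where a joint would pass 70% of its speed; a pose out of reach is approached as far as the arm can. A call is refused whole if a number of a shift passes 1 or a number of a turn 1, either way. A call with a gripper value outside its range is refused whole. The fingers move at their own pace and stop on an object; "force" is the grip in N (left out, the last holds). Time passes only in rows, so rows that do not move let the fingers close, or fill a call up. It gives the time, the measured TCP pose, the force, the opening and the grip force at its end, in the units of the state.
- read_state(): the state, without advancing time (a new reading comes with each control period).
- viewer.read_camera(name): name is "scene" or "top" or "wrist"; returns (picture, depth): 400x640x3 uint8, blue, green, red; 400x640 float32, m along the optical axis (not along the pixel's ray), 0 where there is no reading.
- viewer.camera_params(name): a dict with "fx", "fy", "cx", "cy" (pixels), "R" (3x3) and "t" (3): a world point X has camera coordinates R X + t; the wrist camera has in their place "hand_eye" (4x4, takes a point from camera to tool coordinates, whose origin is the TCP and whose axes are the flange's). Camera axes: x right, y down, z forward; pixel columns grow to the right and rows downward; lengths in m; the calibration is good to about 2 mm. A picture is of the moment at which its call begins: read the wrist's pose just before it. camera_params takes no time and is no camera call.
- bot.finish_job(): hands the job in; it is judged then, once.
The state is a dict: "time": time; "q": joint angles; "joint_vel": joint speeds; "joint_torque": joint torques, N m; "tool_pos": TCP position; "tcp_rot": TCP orientation; "wrist_force": force on the tool from outside, world axes, zero at the start; "torque": the same for the moment, N m; "width": opening from 0.0 (shut) to 1.0 (fully open); "grip_force": force on a finger pad.
Only numpy, scipy, OpenCV 4.12 (cv2) and the standard library are available. Lean on these libraries where they do the work, as an engineer would, in place of code of your own. Each camera call takes 0.05 s, during which the arm holds its last target. There are 200 camera calls.

### The job

Hold the heavy flap of the electrode-stub bin open for me: with the fingertips, push the red peg so that the red safety stop swings fully out from under the lever, then press the yellow pad at the lever's long end down nearly as far as it goes, so that the short end raises the flap. Finish while still holding the pad down with the flap up. Only push and press: leave the lever lying in its saddle, do not touch the flap itself, and leave the pliers, the soapstone stick and the pipe ring where they are.

Things in the scene. Friction and masses are not known exactly. Their poses are not given: they have to be found in the camera images.
- stub_bin: Fixed steel weldment: dark rail with a green bin (x 87 to 157, y -55 to 55 mm, 82 mm high), a yellow saddle (52 mm wide, 99 mm high) that carries the lever, a soft rubber buffer (26 mm high, gives up to 10 mm) under the long arm at x -185 mm, and on the -y side the red stop's post at x -120, y -75 mm. Origin on the table under the saddle; x points from saddle to bin, z up; the long arm runs to -x.
- saddle (a point): Fixed point of the weldment: bottom centre of the yellow saddle where the middle of the lever's cross pin lies, 85 mm above the table; axes as the weldment's.
- stop_pivot (a point): Fixed point on the vertical swing axis of the red safety stop, 96 mm above the table; axes as the weldment's.
- stop (a joint): Swing angle of the red safety stop about its upright axis, rad. 0: square to the lever, its block (top 112 mm above the table) under the long arm, which cannot go down; 1.3: fully aside, at its end stop; clear of the lever from 0.9. Starts at 0 to 0.2, grows as the peg is pushed to the weldment's -x (clockwise from above), takes about 1 N, stays where left.
- stop_peg (a point): Middle of the red upright peg (12 mm across, 35 to 91 mm above the table) on the stop's tail, 55 mm from the swing axis; a red bar (14 mm wide, 90 to 98 mm high) joins it to the axis. At stop angle a it lies at x -120 - 55 sin a, y -75 - 55 cos a mm in the weldment's frame. Push it along its arc with shut fingers from the bin side.
- lever: Loose steel lever, 0.25 kg: bar 271 x 22 x 8 mm with a 12 mm cross pin (58 mm long) resting in the saddle. Origin at the pin's centre; x (level at rest) points to the short end, 81 mm from the pin, under the flap's lip; the long arm reaches 196 mm the other way, its end tilted 0.29 rad up at rest. It rocks 0.6 rad about the pin (its y axis), greased, down to the buffer.
- lever_pin (a point): Centre of the lever's cross pin, 85 mm above the table.
- lever_pad (a point): Centre of the top of the yellow pressing pad (36 mm along the bar, 44 mm across) on the long end; at rest 172 mm from the pin's centre on the level and 71 mm above it, so about 153 mm above the table; it meets the buffer at about 43 mm and stops at about 32 mm. Pressing takes about 12 N at first, falling to 2 N near the buffer; the flap's weight pushes it back up when let go.
- flap (a joint): Opening angle of the flap about its hinge on the bin's far side, rad: 0 shut, about 0.43 with the lever on the buffer. At least 0.33 counts as raised. The flap weighs about 4.5 kg (3.8 to 5.2) and falls shut by itself.
- flap_lip (a point): Top of the edge of the grey steel flap (112 x 118 x 12 mm, with a green weight block on top) that overhangs the bin towards the lever; 96 mm above the table when shut.
- pliers: Blue-handled pliers, 50 x 176 x 13 mm, lying loose; origin under the middle. Leave alone.
- soapstone: White soapstone stick, 12 x 105 x 9 mm, lying loose; origin under the middle. Leave alone.
- pipe_ring: Dark pipe ring, 48 mm across, 34 mm high, standing loose; origin under the middle. Leave alone.

How it is judged:
By the outcome, as a careful person would: the job done as asked, in the order asked, and still so for the second after the job is handed in, while the arm keeps its last pose, push and grip.
It also fails if it takes over 42 s, if anything falls off the work surface, if the arm or the gripper's body presses on something with over 40 N, if the wrist force passes 120 N, or if a joint passes its speed limit or range.

## Working session

There is one attempt and no reset: what is moved stays moved. The work goes in short steps, Python scripts to look and compute and a tool call to move; the robot and the scene stay as the last step left them, time stands still between calls to the robot, and variables do not carry over. Pictures are saved under pics/ and viewed, at most 10 in all, crops included, and the job is handed in when it is done.

Besides the shell and the picture viewer there is one more tool, called as name(argument=value, ...), one argument or row to a line, values as JSON. jog_arm: Moves the arm, as the interface text tells. Its arguments: {"type":"object","properties":{"increments":{"type":"array","items":{"type":"array","items":{"type":"array","items":{"type":"number"}}}},"force":{"type":"number"}},"required":["increments"]}

```bash
mkdir -p pics; ls
python3 - <<'E'
from workcell import read_state, viewer, bot
import cv2,numpy as np
s=read_state();print(s)
for n in("scene","top"):
    p,d=viewer.read_camera(n);cv2.imwrite(f"pics/{n}0.png",p);np.save(f"pics/{n}0.npy",d)
    c=viewer.camera_params(n);print(n,c)
E
```

```text
pics
{'time': 0.0, 'q': array([ 1.15010360e+00,  2.64750441e-01,  1.60540400e+00,  1.51795581e-05,
        1.27371653e+00, -3.69270902e-02]), 'joint_vel': array([-2.40555992e-05,  1.04287973e-03, -1.63709409e-04,  3.50086061e-04,
        3.82693367e-04, -2.09219287e-03]), 'joint_torque': array([ 3.37970068e-04, -5.15093851e+01, -3.67319512e+01,  9.62764989e-05,
        1.29964194e-02, -2.17121135e-05]), 'tool_pos': array([0.25250525, 0.6253595 , 0.30254749]), 'tcp_rot': array([-0.59903052, -3.08341033,  0.00347974]), 'wrist_force': array([0.24403648, 0.34358523, 0.24232816]), 'torque': array([ 0.02592646,  0.03528316, -0.02238418]), 'grip_force': 0.0, 'width': 1.003866814829571}
scene {'fx': 469.93456241545533, 'fy': 469.93456241545533, 'cx': 317.1297097475681, 'cy': 198.35760086186426, 'R': array([[-0.89867886, -0.43851611, -0.00894027],
       [-0.35987274,  0.74885595, -0.55651269],
       [ 0.25073476, -0.49690883, -0.830791  ]]), 't': array([0.49999089, 0.26765739, 1.05097345])}
top {'fx': 474.64467457443374, 'fy': 474.64467457443374, 'cx': 320.8123711187929, 'cy': 200.9495127131326, 'R': array([[ 0.02174982, -0.99894261,  0.04050449],
       [-0.98361496, -0.02863326, -0.17799369],
       [ 0.17896526, -0.03596949, -0.98319766]]), 't': array([-0.02632025,  0.55948711,  0.90729413])}
```

View pics/top0.png

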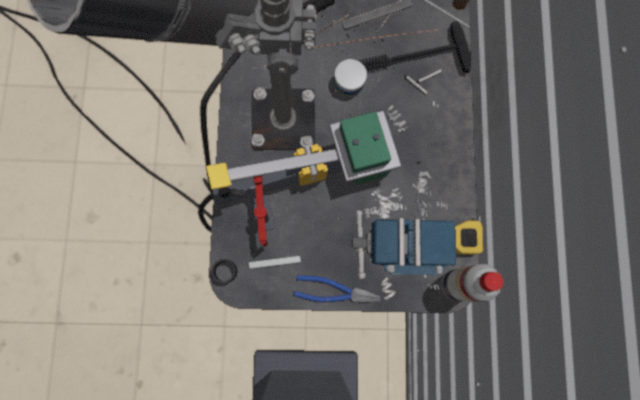

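View pics/scene0.png

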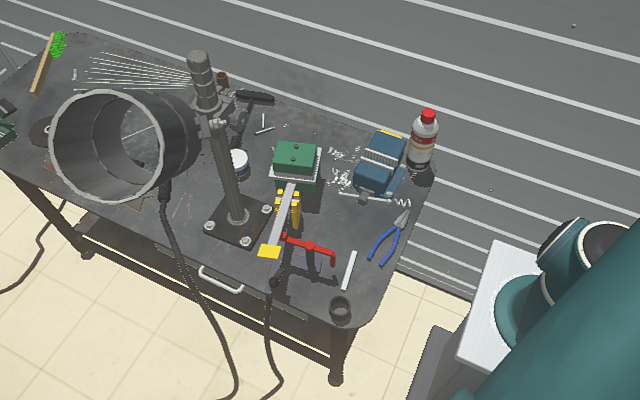

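The top view shows the weldment with the bin to the right (world -y), the yellow pad at (219,176), the saddle at (311,163), the red stop from (258,180) to the peg at (263,242) on the robot side, and a tall stand behind at (283,110). The scene view agrees: pad (269,251), peg (333,258).

```bash
cat > h.py <<'E'
import cv2,numpy as np
from workcell import read_state, viewer, bot
from scipy.spatial.transform import Rotation as Ro
def cloud(n,d):
    c=viewer.camera_params(n);v,u=np.mgrid[:400,:640]
    X=np.stack([(u-c['cx'])/c['fx']*d,(v-c['cy'])/c['fy']*d,d],-1)
    return (X-c['t'])@c['R']
def ray(n,uv,z):
    c=viewer.camera_params(n);r=np.array([(uv[0]-c['cx'])/c['fx'],(uv[1]-c['cy'])/c['fy'],1])@c['R']
    o=-c['R'].T@c['t'];return o+r*(z-o[2])/r[2]
def blobs(p,col):
    h=cv2.cvtColor(p,cv2.COLOR_BGR2HSV);H,S,V=h[...,0],h[...,1],h[...,2]
    m={'y':(abs(H.astype(int)-26)<8)&(S>140)&(V>90),'r':((H<8)|(H>172))&(S>140)&(V>50),'g':(abs(H.astype(int)-75)<14)&(S>100)}[col]
    n,l,st,c=cv2.connectedComponentsWithStats(m.astype(np.uint8))
    return [(l==i,st[i],c[i]) for i in range(1,n) if st[i][4]>25]
E
python3 - <<'E'
from h import *
for n in("top","scene"):
    p=cv2.imread(f"pics/{n}0.png");P=cloud(n,np.load(f"pics/{n}0.npy"))
    for c in 'yrg':
        for m,st,ce in blobs(p,c):
            q=P[m];q=q[q[:,2]>.02]
            if len(q)>10: print(n,c,st,ce.round(1),'mean',q.mean(0).round(4),'min',np.percentile(q,3,0).round(3),'max',np.percentile(q,97,0).round(3))
E
```

```text
top y [311 145  11   7  58] [315.7 148.2] mean [0.6573 0.0022 0.0935] min [ 0.651 -0.007  0.078] max [0.665 0.011 0.1  ]
top y [294 148  11   7  50] [299.6 151.3] mean [0.6443 0.033  0.1129] min [0.644 0.025 0.077] max [0.655 0.042 0.1  ]
top y [207 165   9  24  51] [209.7 177.3] mean [0.5786 0.192  0.1551] min [0.56  0.184 0.152] max [0.601 0.198 0.157]
top y [316 164  12  17 132] [321.2 171.1] mean [ 0.6176 -0.0104  0.0728] min [ 0.613 -0.02   0.025] max [ 0.625 -0.002  0.099]
top y [299 167  13  17 147] [304.8 175. ] mean [0.6065 0.0218 0.0803] min [0.603 0.011 0.024] max [0.616 0.031 0.099]
top y [457 221  26  33 457] [469.8 238.1] mean [ 0.4955 -0.3209  0.0328] min [ 0.466 -0.344  0.029] max [ 0.528 -0.295  0.036]
top r [254 176  13  69 532] [260. 210.] mean [0.5296 0.1043 0.1027] min [0.471 0.094 0.086] max [0.59  0.116 0.111]
top r [480 273  23  18 333] [491.1 281.3] mean [ 0.4046 -0.2962  0.1957] min [ 0.392 -0.313  0.181] max [ 0.417 -0.284  0.197]
top g [341 128   7  11  26] [344.  132.7] mean [ 0.6787 -0.0503  0.1302] min [ 0.668 -0.055  0.122] max [ 0.688 -0.046  0.135]
t
[... 793 characters left out ...]
an [0.5761 0.1831 0.1584] min [0.557 0.162 0.146] max [0.599 0.199 0.157]
scene r [421 108  14  16 179] [427.5 115.5] mean [ 0.3983 -0.2828  0.1995] min [ 0.385 -0.31   0.175] max [ 0.414 -0.281  0.199]
scene r [420 137  14   6  35] [426.8 139.5] mean [ 0.3831 -0.2723  0.1309] min [ 0.373 -0.281  0.121] max [ 0.398 -0.266  0.139]
scene r [280 232   7   8  33] [283.1 235. ] mean [0.584  0.1143 0.11  ] min [0.578 0.107 0.101] max [0.59  0.121 0.114]
scene r [286 237  49  20 293] [309.9 245.8] mean [0.5203 0.1084 0.1011] min [0.468 0.098 0.092] max [0.573 0.117 0.103]
scene g [273 141  43  23 370] [292.4 150.6] mean [ 0.6676 -0.0927  0.1351] min [ 0.622 -0.13   0.129] max [ 0.709 -0.051  0.136]
```

Run:
```python
import cv2
p=cv2.imread("pics/top0.png")[110:310,190:430]
cv2.imwrite("pics/tc.png",cv2.resize(p,None,fx=3,fy=3,interpolation=2)[:600,:720])
```

```text
(no output)
```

View pics/tc.png

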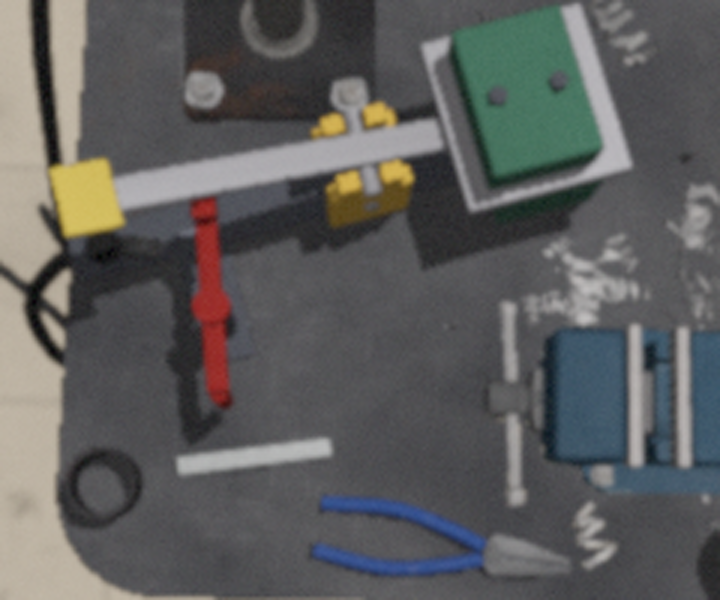

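The crop shows the pad centre at (219,176) full-frame, the visible pin ends giving a pin centre near (311,159), the stop pivot at (260.5,211) and the peg end at (262.5,240).

Run:
```python
from h import *
pad=ray('top',(219,176),.153);pin=ray('top',(310.5,159.5),.087);piv=ray('top',(260.3,211),.103);peg=ray('top',(262.5,239.5),.098)
pads=ray('scene',(269,250.5),.153)
print('pad',pad,pads,'pin',pin,'piv',piv,'peg',peg)
# bar fit
p=cv2.imread("pics/top0.png");P=cloud('top',np.load("pics/top0.npy"))
x=(pin-pad)[:2];print('yaw from pad-pin',np.arctan2(x[1],x[0]),np.linalg.norm(x))
# fit weldment pose to pad(-172,0), pin(0,0), pivot(-120,-75)
M=np.array([[-172,0],[0,0],[-120,-75]])/1e3;W=np.array([pad[:2],pin[:2],piv[:2]])
m0,w0=M.mean(0),W.mean(0);A=(M-m0).T@(W-w0);th=np.arctan2(A[0,1]-A[1,0],A[0,0]+A[1,1])
R=np.array([[np.cos(th),-np.sin(th)],[np.sin(th),np.cos(th)]]);o=w0-R@m0
print('theta',th,'origin',o,'res',(W-(M@R.T+o)))
q=(peg[:2]-o)@R;print('peg in weld',q,'angle',np.arctan2(-(q[0]+.12),-(q[1]+.075)))
for a in(0,.1,.2,.4,.6,.8,1,1.2,1.3):print(a,(R@np.array([-.12-.055*np.sin(a),-.075-.055*np.cos(a)])+o).round(4))
s=read_state();print(Ro.from_rotvec(s['tcp_rot']).as_matrix().round(3))
```

```text
pad [0.58166764 0.17603461 0.153     ] [0.57884931 0.17962119 0.153     ] pin [0.63575539 0.01136022 0.087     ] piv [0.5278426  0.10376941 0.103     ] peg [0.47454494 0.09770366 0.098     ]
yaw from pad-pin -1.2534447788203558 0.1733295668909568
theta -1.2570547168817652 origin [0.63557384 0.01218818] res [[-0.0008236   0.00024252]
 [ 0.00018155 -0.00082796]
 [ 0.00064204  0.00058544]]
peg in weld [-0.13103778 -0.12677659] angle 0.2100367330298203
0 [0.4749 0.0862]
0.1 [0.4735 0.0915]
0.2 [0.4726 0.0969]
0.4 [0.4724 0.1079]
0.6 [0.4744 0.1187]
0.8 [0.4786 0.1289]
1 [0.4847 0.138 ]
1.2 [0.4924 0.1458]
1.3 [0.4969 0.1491]
[[-0.927  0.374 -0.001]
 [ 0.374  0.927 -0.002]
 [ 0.    -0.002 -1.   ]]
```

jog_arm(
  increments=[
    [[-0.6, -0.67, 0, 0, 0, 0, -1], [-0.6, -0.67, 0, 0, 0, 0, -1], [-0.6, -0.67, 0, 0, 0, 0, -1], [-0.6, -0.67, 0, 0, 0, 0, -1], [-0.6, -0.67, 0, 0, 0, 0, -1]],
  ],
  force=30,
)

```text
time: 0.52
tool_pos: [0.2986, 0.4976, 0.3031]
tcp_rot: [-0.598, -3.084, 0.002]
wrist_force: [0.1, -0.5, 0.4]
width: 0.298
grip_force: 0.0
```

jog_arm(
  increments=[
    [[-0.7, -0.78, 0, 0, 0, 0, -1], [-0.7, -0.78, 0, 0, 0, 0, -1], [-0.7, -0.78, 0, 0, 0, 0, -1], [-0.7, -0.78, 0, 0, 0, 0, -1], [-0.7, -0.78, 0, 0, 0, 0, -1]],
  ],
)

```text
time: 0.93
tool_pos: [0.3521, 0.3496, 0.3034]
tcp_rot: [-0.599, -3.084, 0.001]
wrist_force: [0.8, -0.1, -0.0]
width: 0.001
grip_force: 0.0
```

jog_arm(
  increments=[
    [[-0.7, -0.78, 0, 0, 0, 0, -1], [-0.7, -0.78, 0, 0, 0, 0, -1], [-0.7, -0.78, 0, 0, 0, 0, -1], [-0.7, -0.78, 0, 0, 0, 0, -1], [-0.7, -0.78, 0, 0, 0, 0, -1]],
  ],
)

```text
time: 1.35
tool_pos: [0.4056, 0.2018, 0.3035]
tcp_rot: [-0.599, -3.084, 0.0]
wrist_force: [1.0, -0.4, -0.3]
width: 0.003
grip_force: 0.0
```

jog_arm(
  increments=[
    [[-0.67, -0.74, 0, 0, 0, 0, -1], [-0.67, -0.74, 0, 0, 0, 0, -1], [-0.67, -0.74, 0, 0, 0, 0, -1], [-0.67, -0.74, 0, 0, 0, 0, -1], [-0.67, -0.74, 0, 0, 0, 0, -1]],
  ],
)

```text
time: 1.77
tool_pos: [0.4572, 0.0613, 0.3036]
tcp_rot: [-0.599, -3.083, 0.0]
wrist_force: [0.9, -0.4, -0.4]
width: 0.001
grip_force: 0.0
```

jog_arm(
  increments=[
    [[0, 0, 0.8, 0, 0, 0, -1], [0, 0, 0.8, 0, 0, 0, -1], [0, 0, 0.8, 0, 0, 0, -1], [0, 0, 0.5, 0, 0, 0, -1], [0, 0, 0, 0, 0, 0, -1]],
  ],
)

```text
time: 2.18
tool_pos: [0.4543, 0.0623, 0.2126]
tcp_rot: [-0.598, -3.076, 0.004]
wrist_force: [-0.9, -0.1, -0.9]
width: -0.001
grip_force: 0.0
```

Run:
```python
from h import *
s=read_state();p,d=viewer.read_camera("wrist");c=viewer.camera_params("wrist")
T=np.eye(4);T[:3,:3]=Ro.from_rotvec(s['tcp_rot']).as_matrix();T[:3,3]=s['tool_pos'];M=T@c['hand_eye']
v,u=np.mgrid[:400,:640];X=np.stack([(u-c['cx'])/c['fx']*d,(v-c['cy'])/c['fy']*d,d,0*d+1],-1)@M.T
for m,st,ce in blobs(p,'r')+blobs(p,'y'):
    q=X[m];q=q[q[:,2]>.02];print(st,ce.round(),q.mean(0)[:3].round(4),np.percentile(q,2,0).round(3),np.percentile(q,98,0).round(3))
print(s['tool_pos']);cv2.imwrite("pics/w1.png",p)
```

```text
[ 364  196   78  116 2584] [400. 257.] [0.4909 0.1011 0.0954] [0.465 0.093 0.049 1.   ] [0.527 0.114 0.103 1.   ]
[312 343  14  22 224] [319. 355.] [0.6063 0.0011 0.0272] [ 0.607 -0.008  0.02   1.   ] [0.611 0.006 0.03  1.   ]
[ 569  365   71   35 1693] [612. 384.] [0.562  0.1727 0.1541] [0.466 0.123 0.146 1.   ] [0.575 0.184 0.223 1.   ]
[0.45425669 0.06234837 0.21257954]
```

View pics/w1.png

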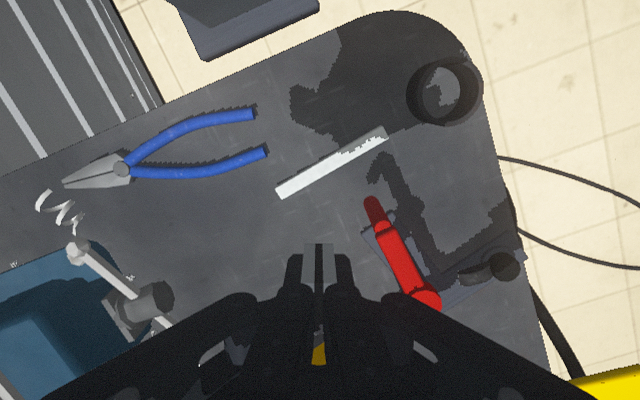

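The wrist view shows the shut fingers at (318,250) on the bin side of the peg (372,208), with nothing beneath them; going down is clear.

jog_arm(
  increments=[
    [[-0.1, 0, 0.7, 0, 0, 0, -1], [0, 0, 0.7, 0, 0, 0, -1], [0, 0, 0.7, 0, 0, 0, -1], [0, 0, 0.5, 0, 0, 0, -1], [0, 0, 0, 0, 0, 0, -1]],
  ],
)

```text
time: 2.65
tool_pos: [0.4586, 0.0617, 0.1371]
tcp_rot: [-0.598, -3.08, 0.002]
wrist_force: [-0.7, -0.2, 0.4]
width: 0.002
grip_force: 0.0
```

Run:
```python
from h import *
s=read_state();R=Ro.from_rotvec(s['tcp_rot']).as_matrix();print(s['tool_pos'],s['wrist_force'],R.round(3))
m=R[:2,1]
for pt in((.4726,.0969),(.4724,.1079),(.4744,.1187),(.4786,.1289),(.4847,.138),(.4924,.1458),(.4969,.1491)):
    t=np.array([*(np.array(pt)-.0205*m),.131]);print(pt,(R.T@(t-s['tool_pos'])/.03).round(2))
```

```text
[0.45864086 0.06171233 0.13713645] [-0.69650315 -0.234041    0.39285799] [[-0.927  0.374 -0.004]
 [ 0.374  0.927 -0.   ]
 [ 0.004 -0.002 -1.   ]]
(0.4726, 0.0969) [0.01 0.58 0.2 ]
(0.4724, 0.1079) [0.15 0.92 0.2 ]
(0.4744, 0.1187) [0.22 1.28 0.2 ]
(0.4786, 0.1289) [0.22 1.64 0.2 ]
(0.4847, 0.138) [0.15 2.   0.2 ]
(0.4924, 0.1458) [0.   2.34 0.2 ]
(0.4969, 0.1491) [-0.09  2.5   0.2 ]
```

jog_arm(
  increments=[
    [[0.05, 0.4, 0.1, 0, 0, 0, -1], [0.1, 0.4, 0.1, 0, 0, 0, -1], [0.05, 0.3, 0, 0, 0, 0, -1], [0.02, 0.3, 0, 0, 0, 0, -1], [0, 0.24, 0, 0, 0, 0, -1]],
  ],
)

```text
time: 3.07
tool_pos: [0.4718, 0.1107, 0.1337]
tcp_rot: [-0.597, -3.082, 0.002]
wrist_force: [-4.6, -3.0, -1.0]
width: -0.003
grip_force: 2.4
```

jog_arm(
  increments=[
    [[-0.04, 0.2, 0, 0, 0, 0, -1], [-0.08, 0.2, 0, 0, 0, 0, -1], [-0.1, 0.2, 0, 0, 0, 0, -1], [-0.07, 0.15, 0, 0, 0, 0, -1], [0, 0, 0, 0, 0, 0, -1]],
  ],
)

```text
time: 3.48
tool_pos: [0.4874, 0.1267, 0.1332]
tcp_rot: [-0.596, -3.079, 0.007]
wrist_force: [-11.5, -7.3, 7.9]
width: -0.003
grip_force: 6.5
```

jog_arm(
  increments=[
    [[-0.02, 0.1, 0, 0, 0, 0, -1], [0, 0.08, 0, 0, 0, 0, -1], [0, 0, 0, 0, 0, 0, -1], [0, 0, 0, 0, 0, 0, -1], [0, 0, 0, 0, 0, 0, -1]],
  ],
)

```text
time: 3.9
tool_pos: [0.4878, 0.1276, 0.133]
tcp_rot: [-0.595, -3.076, 0.018]
wrist_force: [-17.0, -23.2, 16.7]
width: -0.002
grip_force: 13.8
```

Run:
```python
from h import *
s=read_state();print(s['tool_pos'],s['wrist_force'])
a=viewer.read_camera("top")[0][110:310,170:410];b=viewer.read_camera("scene")[0][170:370,190:430]
cv2.imwrite("pics/t2.png",cv2.resize(np.hstack([a,b]),None,fx=1.66,fy=1.66,interpolation=2))
```

```text
[0.4878409  0.12764884 0.13302043] [-16.99426987 -23.21784968  16.72815864]
```

View pics/t2.png

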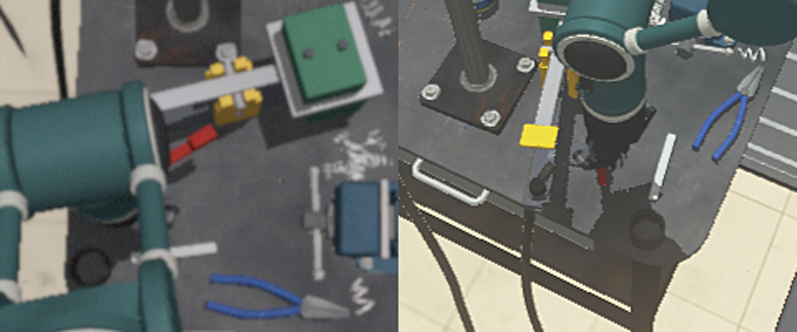

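The stop bar has swung to its end stop: it now points bin-ward at about (195,143) in the left crop, and the force rises without motion. Now I back off, rise and verify.

jog_arm(
  increments=[
    [[0, -0.4, 0, 0, 0, 0, -1], [0, -0.5, 0, 0, 0, 0, -1], [0, -0.2, -0.5, 0, 0, 0, -1], [0, 0, -0.9, 0, 0, 0, -1], [0, 0, -0.9, 0, 0, 0, -1]],
  ],
)

```text
time: 4.42
tool_pos: [0.4796, 0.1014, 0.2028]
tcp_rot: [0.601, 3.083, 0.001]
wrist_force: [0.3, -0.7, -0.4]
width: -0.003
grip_force: 0.0
```

jog_arm(
  increments=[
    [[0, 0, -0.9, 0, 0, 0, -1], [0, 0, -0.9, 0, 0, 0, -1], [0, -0.5, -0.9, 0, 0, 0, -1], [0, -0.8, 0, 0, 0, 0, -1], [0, -0.4, 0, 0, 0, 0, -1]],
  ],
)

```text
time: 4.83
tool_pos: [0.4622, 0.0535, 0.2868]
tcp_rot: [0.597, 3.076, 0.002]
wrist_force: [-0.6, -0.7, -0.1]
width: 0.003
grip_force: 0.0
```

Run:
```python
from h import *
s=read_state();print(s['tool_pos'],s['wrist_force']);R=Ro.from_rotvec(s['tcp_rot']).as_matrix();print(R.round(3))
print('above pad',(R.T@(np.array([.5803,.1824,.245])-s['tool_pos'])/.03).round(2))
P=cloud('top',np.load("pics/top0.npy"));q=P.reshape(-1,3)
for lo,hi in((.14,.2),(.2,.3),(.3,.4),(.4,.5),(.5,.7)):
    k=q[(q[:,2]>lo)&(q[:,2]<hi)&(q[:,0]>.6)&(abs(q[:,1]-.1)<.2)]
    if len(k):print(lo,hi,len(k),np.percentile(k,2,0).round(3),np.percentile(k,98,0).round(3))
T=np.eye(4);T[:3,:3]=R;T[:3,3]=s['tool_pos']
p,d=viewer.read_camera("wrist");c=viewer.camera_params("wrist");M=T@c['hand_eye']
v,u=np.mgrid[:400,:640];X=np.stack([(u-c['cx'])/c['fx']*d,(v-c['cy'])/c['fy']*d,d,0*d+1],-1)@M.T
o=np.array([.6356,.0122]);th=-1.257;W=np.array([[np.cos(th),-np.sin(th)],[np.sin(th),np.cos(th)]])
for m,st,ce in blobs(p,'r'):
    k=X[m];k=k[(k[:,2]>.085)&(k[:,2]<.12)]
    if len(k)<20: continue
    w=(k[:,:2]-o)@W;d_=np.linalg.svd(w-w.mean(0),full_matrices=False)[2][0];print('stop angle',np.arctan(d_[0]/d_[1]),w.mean(0),st)
cv2.imwrite("pics/w2.png",p)
```

```text
[0.46215284 0.05353678 0.28675505] [-0.57417168 -0.72093298 -0.10187662]
[[-0.927  0.374  0.008]
 [ 0.374  0.927 -0.   ]
 [-0.008  0.003 -1.   ]]
above pad [-2.03  5.45  1.42]
0.14 0.2 304 [0.6   0.053 0.141] [0.745 0.188 0.198]
0.2 0.3 304 [0.728 0.053 0.201] [0.745 0.087 0.262]
0.3 0.4 1704 [0.682 0.016 0.362] [0.753 0.18  0.4  ]
0.4 0.5 7759 [0.668 0.026 0.401] [0.761 0.259 0.497]
0.5 0.7 2073 [0.655 0.199 0.501] [0.696 0.291 0.547]
stop angle 1.3148694153764546 [-0.12150971 -0.07763843] [ 353  164   97  136 2925]
```

View pics/w2.png

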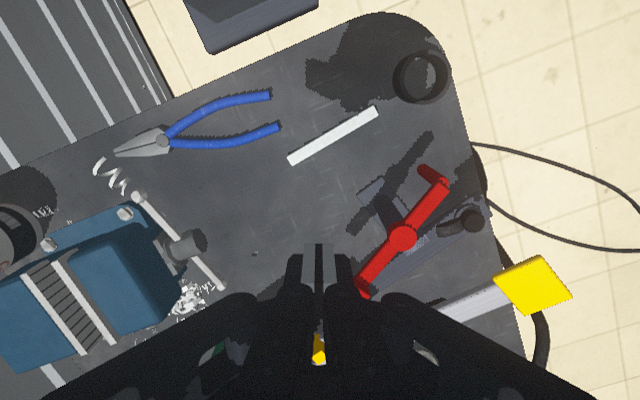

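Stop is fully aside (1.31 rad); red bar runs from (365,292) to the peg (432,175), pad at (533,284). Before going under the boom, I measure the arm's overhang past the TCP.

Run:
```python
from h import *
s=read_state();t=s['tool_pos']
for n in("top","scene"):
    d0=np.load(f"pics/{n}0.npy");p,d=viewer.read_camera(n);ok=(d>0)&(d0>0)&(d<d0-.04)
    q=cloud(n,d)[ok]-t
    for lo in np.arange(-.05,.5,.05):
        k=q[(q[:,2]>lo)&(q[:,2]<lo+.05)&(abs(q[:,0])<.4)]
        if len(k)>10:print(n,'dz',lo.round(2),len(k),'x',np.percentile(k[:,0],[1,99]).round(3),'y',np.percentile(k[:,1],[1,99]).round(3))
q=cloud('scene',np.load("pics/scene0.npy")).reshape(-1,3)
q=np.vstack([q,cloud('top',np.load("pics/top0.npy")).reshape(-1,3)])
for lo in np.arange(.2,.7,.05):
    k=q[(q[:,2]>lo)&(q[:,2]<lo+.05)&(q[:,0]>.5)&(abs(q[:,1]-.17)<.15)]
    if len(k)>10:print('obst',lo.round(2),len(k),'xmin',np.percentile(k[:,0],1).round(3),'y',np.percentile(k[:,1],[1,99]).round(3), 'y at xmin',k[np.argmin(k[:,0])].round(3))
```

```text
top dz 0.0 71 x [-0.03  -0.016] y [-0.045 -0.029]
top dz 0.05 71 x [-0.036 -0.023] y [-0.027  0.015]
top dz 0.1 120 x [-0.037 -0.028] y [-0.024  0.018]
top dz 0.15 40 x [-0.035 -0.03 ] y [-0.018  0.01 ]
top dz 0.2 36 x [-0.038  0.028] y [-0.04   0.008]
top dz 0.25 2828 x [-0.058  0.041] y [-0.066  0.066]
top dz 0.3 15812 x [-0.145  0.031] y [-0.063  0.058]
top dz 0.35 2669 x [-0.147 -0.122] y [-0.064  0.048]
scene dz -0.05 281 x [-0.031  0.012] y [-0.036  0.049]
scene dz 0.0 470 x [-0.036  0.028] y [-0.048  0.062]
scene dz 0.05 741 x [-0.041  0.026] y [-0.002  0.041]
scene dz 0.1 713 x [-0.041  0.027] y [-0.005  0.041]
scene dz 0.15 921 x [-0.039  0.024] y [-0.001  0.043]
scene dz 0.2 372 x [-0.041  0.023] y [-0.001  0.066]
scene dz 0.25 2555 x [-0.161  0.036] y [-0.045  0.071]
scene dz 0.3 7377 x [-0.266  0.025] y [-0.054  0.062]
scene dz 0.35 9139 x [-0.321 -0.134] y [-0.058  0.051]
scene dz 0.4 5239 x [-0.309 -0.206] y [-0.036  0.033]
obst 0.2 505 xmin 0.722 y [0.052 0.089] y at xmin [0.721 0.075 0.222]
obst 0.25 342 xmin 0.721 y [0.058 0.089] y at xmin [0.72  0.072 0.289]
obst 0.3 350 xmin 0.722 y [0.058 0.222] y at xmin [0.72  0.07  0.339]
obst 0.35 3367 xmin 0.677 y [0.021 0.263] y at xmin [0.676 0.058 0.381]
obst 0.4 8736 xmin 0.684 y [0.025 0.305] y at xmin [0.678 0.111 0.42 ]
obst 0.45 6412 xmin 0.66 y [0.058 0.319] y at xmin [0.655 0.292 0.498]
obst 0.5 4971 xmin 0.652 y [0.06  0.317] y at xmin [0.649 0.28  0.52 ]
obst 0.55 1599 xmin 0.666 y [0.208 0.317] y at xmin [0.662 0.252 0.551]
```

jog_arm(
  increments=[
    [[0, 0.4, 0.4, 0, 0, 0, -1], [-0.2, 0.6, 0.4, 0, 0, 0, -1], [-0.25, 0.6, 0.2, 0, 0, 0, -1], [-0.25, 0.6, 0, 0, 0, 0, -1], [-0.25, 0.6, 0, 0, 0, 0, -1]],
  ],
)

```text
time: 5.4
tool_pos: [0.5178, 0.123, 0.2506]
tcp_rot: [-0.599, -3.081, 0.001]
wrist_force: [0.4, -0.1, 0.5]
width: -0.001
grip_force: 0.0
```

jog_arm(
  increments=[
    [[-0.3, 0.7, 0, 0, 0, 0, -1], [-0.3, 0.7, 0, 0, 0, 0, -1], [-0.28, 0.7, 0.1, 0, 0, 0, -1], [-0.2, 0.55, 0.1, 0, 0, 0, -1], [0, 0, 0, 0, 0, 0, -1]],
  ],
)

```text
time: 5.82
tool_pos: [0.5791, 0.1861, 0.2446]
tcp_rot: [-0.596, -3.083, -0.001]
wrist_force: [0.6, -0.5, 0.7]
width: -0.003
grip_force: 0.0
```

Run:
```python
from h import *
s=read_state();R=Ro.from_rotvec(s['tcp_rot']).as_matrix();print(s['tool_pos'],s['wrist_force'],R[:,2])
print('need',(R.T@(np.array([.5803,.1824,.108])-s['tool_pos'])/.03).round(2))
a=viewer.read_camera("wrist")[0][200:];b=viewer.read_camera("scene")[0][170:370,190:430]
cv2.imwrite("pics/w3.png",np.hstack([cv2.resize(a,(440,138)),cv2.resize(b,(330,275))[137:]]) if 0 else np.vstack([a,cv2.resize(b,(640,533))[100:433]]))
```

```text
[0.57906432 0.1861225  0.24461507] [ 0.64637653 -0.5375813   0.69731889] [-0.00121747  0.00114648 -0.9999986 ]
need [-0.09 -0.1   4.55]
```

View pics/w3.png

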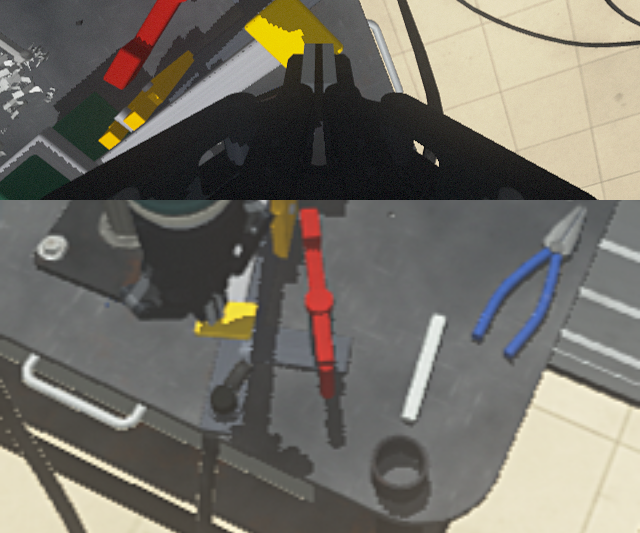

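jog_arm(
  increments=[
    [[-0.09, -0.1, 0.2, 0, 0, 0, -1], [0, 0, 0.3, 0, 0, 0, -1], [0, 0, 0.3, 0, 0, 0, -1], [0, 0, 0.2, 0, 0, 0, -1], [0, 0, 0, 0, 0, 0, -1]],
  ],
)

```text
time: 6.33
tool_pos: [0.5791, 0.1796, 0.2173]
tcp_rot: [0.601, 3.083, 0.004]
wrist_force: [-0.4, 1.0, 10.7]
width: -0.001
grip_force: 4.6
```

jog_arm(
  increments=[
    [[0, 0.05, 0.3, 0, 0, 0, -1], [0, 0.05, 0.3, 0, 0, 0, -1], [0, 0, 0.3, 0, 0, 0, -1], [0, 0, 0.3, 0, 0, 0, -1], [0, 0, 0.3, 0, 0, 0, -1]],
  ],
)

```text
time: 6.75
tool_pos: [0.5812, 0.1836, 0.1741]
tcp_rot: [0.601, 3.08, 0.009]
wrist_force: [-2.0, 7.5, 10.2]
width: 0.0
grip_force: 5.2
```

jog_arm(
  increments=[
    [[0, 0, 0.3, 0, 0, 0, -1], [0, 0, 0.3, 0, 0, 0, -1], [0, 0, 0.3, 0, 0, 0, -1], [0, 0, 0.2, 0, 0, 0, -1], [0, 0, 0, 0, 0, 0, -1]],
  ],
)

```text
time: 7.17
tool_pos: [0.5798, 0.1824, 0.1383]
tcp_rot: [-0.6, -3.084, -0.002]
wrist_force: [0.5, 3.2, 2.5]
width: 0.004
grip_force: 1.7
```

jog_arm(
  increments=[
    [[0, 0, 0.25, 0, 0, 0, -1], [0, 0, 0.25, 0, 0, 0, -1], [0, 0, 0.2, 0, 0, 0, -1], [0, 0, 0.15, 0, 0, 0, -1], [0, 0, 0, 0, 0, 0, -1]],
  ],
)

```text
time: 7.58
tool_pos: [0.5818, 0.1809, 0.1148]
tcp_rot: [0.599, 3.08, -0.0]
wrist_force: [1.1, -2.8, 9.2]
width: -0.0
grip_force: 3.7
```

jog_arm(
  increments=[
    [[0, 0, 0.05, 0, 0, 0, -1], [0, 0, 0, 0, 0, 0, -1], [0, 0, 0, 0, 0, 0, -1], [0, 0, 0, 0, 0, 0, -1], [0, 0, 0, 0, 0, 0, -1]],
  ],
)

```text
time: 8.0
tool_pos: [0.582, 0.1809, 0.1144]
tcp_rot: [0.599, 3.079, 0.0]
wrist_force: [0.0, -3.3, 11.6]
width: 0.001
grip_force: 4.7
```

Run:
```python
from h import *
s=read_state();print(s['tool_pos'],s['wrist_force'])
p,d=viewer.read_camera("top");b,ds=viewer.read_camera("scene")
cv2.imwrite("pics/f1.png",cv2.resize(np.hstack([p[90:310,190:430],b[130:350,190:430]]),None,fx=1.66,fy=1.66,interpolation=2))
o=np.array([.6356,.0122]);th=-1.257;W=np.array([[np.cos(th),-np.sin(th)],[np.sin(th),np.cos(th)]])
P=cloud('top',d).reshape(-1,3);w=(P[:,:2]-o)@W
for lo,hi in((.085,.098),(.1,.115),(.13,.15)):
    k=(w[:,0]>lo-.02)&(w[:,0]<hi)&(abs(w[:,1])<.05)&(P[:,2]>.05);print(lo,np.median(P[k,2]),k.sum())
k=(abs(w[:,1])<.028)&(P[:,2]>.1)&(w[:,0]>.09)&(w[:,0]<.19);print('slope',np.polyfit(w[k,0],P[k,2],1))
```

```text
[0.58196029 0.18089764 0.11436999] [ 0.01600474 -3.32106479 11.61492055]
0.085 0.13944652472009006 1072
0.1 0.15950399886192285 1105
0.13 0.1536219745509429 941
slope [-0.32940384  0.19512467]
```

View pics/f1.png

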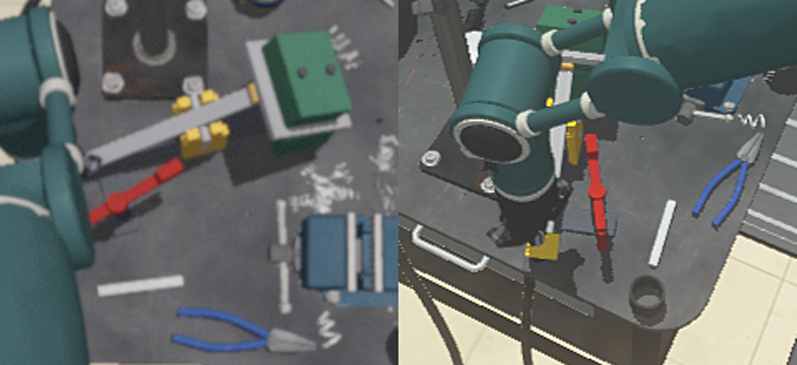

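The flap is raised, the lever lies in the saddle and the pad is on the buffer, with the loose things untouched. I press slightly deeper for margin.

jog_arm(
  increments=[
    [[0, 0, 0.1, 0, 0, 0, -1], [0, 0, 0.1, 0, 0, 0, -1], [0, 0, 0, 0, 0, 0, -1], [0, 0, 0, 0, 0, 0, -1], [0, 0, 0, 0, 0, 0, -1]],
  ],
)

```text
time: 8.52
tool_pos: [0.5831, 0.1809, 0.11]
tcp_rot: [0.598, 3.077, 0.001]
wrist_force: [-1.2, -4.0, 16.6]
width: -0.001
grip_force: 7.6
```

jog_arm(
  increments=[
    [[0, 0, 0, 0, 0, 0, -1], [0, 0, 0, 0, 0, 0, -1], [0, 0, 0, 0, 0, 0, -1], [0, 0, 0, 0, 0, 0, -1], [0, 0, 0, 0, 0, 0, -1]],
  ],
)

```text
time: 8.93
tool_pos: [0.5831, 0.1809, 0.1101]
tcp_rot: [0.598, 3.077, 0.001]
wrist_force: [-1.1, -4.2, 16.8]
width: 0.005
grip_force: 7.5
```

Run:
```python
from h import *
s=read_state();print(s['tool_pos'],s['wrist_force'])
p,d=viewer.read_camera("top")
o=np.array([.6356,.0122]);th=-1.257;W=np.array([[np.cos(th),-np.sin(th)],[np.sin(th),np.cos(th)]])
for n,D in(('before',np.load('pics/top0.npy')),('now',d)):
    P=cloud('top',D).reshape(-1,3);w=(P[:,:2]-o)@W
    k=(abs(w[:,1])<.025)&(P[:,2]>.12)&(w[:,0]>.09)&(w[:,0]<.19)
    z=P[k,2];x=w[k,0];f=np.polyfit(x,z,1)
    for _ in range(5):
        g=abs(z-np.polyval(f,x))<.004;f=np.polyfit(x[g],z[g],1)
    print(n,'flap',np.arctan(-f[0]),g.sum(),k.sum())
    k=(abs(w[:,1])<.008)&(w[:,0]<-.03)&(w[:,0]>-.12)&(P[:,2]>.02)
    f=np.polyfit(w[k,0],P[k,2],1);print('lever',f,k.sum())
```

```text
[0.58313851 0.18093438 0.11010666] [-1.11049058 -4.24330408 16.7915449 ]
before flap -0.0007441498978619788 681 709
lever [-0.27089712  0.09742073] 395
now flap 0.43749310107706807 764 980
lever [-2.94950272 -0.09514519] 468
```

Flap at 0.44 rad, steady.

```bash
python3 -c "
from workcell import bot;print(bot.finish_job())"
```

```text
the job is handed in; nothing more can be done
None
```

The job is handed in: the safety stop is swung fully aside (1.31 rad measured), and the fingertips are holding the pad down on the buffer with about 17 N, with the flap raised to about 0.44 rad.

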